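# Find the heavy side of a potter's wheel head

## Task

Pull the square stop post up off the rail of the balancing stand (a sprung catch holds it) and put it in the wooden tray. Then turn the wheel head slowly by its crank handle, feel which side of it is heavy, and bring that side straight down. Finish while gripping the handle and holding the wheel still there, so that I can mark it; leave the clay mug standing where it is.

Things in the scene. Friction and masses are not known exactly. Their poses are not given: they have to be found in the camera images.
- hub (a point): centre of the wheel head's front face on the spindle axis, 170 mm above the table. Its x runs along the level spindle, away from the robot through the wheel into the bearing behind it; y to the left, z up. The handle circles round this axis, 75 mm in front of the face (towards the robot).
- stand: grey balancing stand, bolted down; origin on the table right under hub, same axes (x along the spindle away from the robot). Base plate 12 mm thick, reaching 117 mm before and behind the wheel's face and 130 mm to either side. A steel rail along y, top 34 mm above the table, crosses it 75 mm in front of the face.
- crank (a joint): crank angle (rad): 0 with the handle level at the right (-y), growing as it rises (anticlockwise seen from the robot), pi/2 at the top; starts within 0.45 of 0, turns freely either way, 3 whole turns. Dry bearing friction of about 0.45 N m: the wheel stays where it is left. The wheel's uneven weight adds or takes up to about 0.32 N m: 2 to 12 N of push at the handle. Arm and handle are balanced.
- handle: crank handle: wooden sleeve, 24 mm diameter, 64 mm long, parallel to the spindle and 65 mm off its axis; origin at the sleeve's middle, 75 mm in front of the wheel's face. It spins freely on its pin, so it can be gripped from above and carried round the circle with the hand's direction unchanged; its height runs from 105 to 235 mm.
- wheel: wheel head: aluminium disc, 190 mm diameter, 14 mm thick, upright, turning with the crank; origin at hub, x along the spindle. Clamped to the crank at an unknown angle, different each time. One side is heavier inside, as if 0.5 kg sat 65 mm off the axis. Nothing visible shows which, nor do this frame's y and z axes: it must be felt at the handle.
- stop: steel stop post, 110 mm tall, 0.16 kg: square post 22 x 22 mm on a saddle foot 36 x 36 x 28 mm; origin under the foot, z up. It straddles the rail 40 mm left (+y) of the spindle, sides parallel to the stand's, top 126 mm above the table, in the handle's way. Sprung balls hold it: it comes off straight up with a pull of about 6 to 12 N in the first 10 mm and is free 20 mm up.
- tray: open wooden tray, 170 mm (its x) by 150 mm (its y), 24 mm tall, walls 6 mm, floor 6 mm thick, fixed to the table, empty; origin under its centre. It stands at the left or at the right of the stand.
- mug: leather-hard clay mug, 80 mm wide, 85 mm tall, on a plaster disc of 150 mm diameter, on the other side of the stand from the tray; origin under its centre

How it is judged:
By the outcome, as a careful person would: the job done as asked, in the order asked, and still so for the second after the job is handed in, while the arm keeps its last pose, push and grip.
It also fails if it takes over 72 s, if anything falls off the work surface, if the arm or the gripper's body presses on something with over 40 N, if the wrist force passes 120 N, or if a joint passes its speed limit or range.

## Robot

A 7-joint arm with a two-finger parallel gripper is mounted at the origin on the work surface. World frame = base frame: x ahead of the robot, y to its left, z up, the work surface at z = 0. Lengths are in m, angles in rad, forces in N, time in s.
With the tool pointing down it reaches from about 0.4 to 0.85 m from the base axis. Payload 10.4 kg.
Tool frame: the origin (TCP) lies midway between the tips of the shut fingers; the grasp point (between the pads) lies hold_point_z behind it (hold_point_z is the distance from the TCP to the grasp point, in m); z points along the fingers, y is the direction in which the jaws open and shut (so a half turn about z gives the same grasp; the last joint's range is limited). The gripper opens to 87 mm and grips with 3 to 60 N. Pads are 19 mm wide; open, the fingers measure 117 mm over their backs; the gripper's body (75 mm by 190 mm) begins 51 mm behind the grasp point.
Start: joints at [-1.183, 0.332, -0.065, 1.46, 0.022, 1.35, -0.088], TCP at [0.25, 0.573, 0.223] pointing down, gripper open.
Joint ranges: [-2.6, 2.6], [-0.5, 2.12], [-1.47, 1.34], [0.16, 2.42], [-1.27, 4.41], [0.06, 2.06], [-2.6, 2.6]. Speed limits (rad/s): [2.22, 2.22, 2.79, 2.79, 3.14, 3.14, 3.14].

## Interface

Orientations are given as a unit quaternion [w, x, y, z].
In Python, from station import move_to, move_l, goto_joints, gripper_to, wait, solve_ik, get_obs, camera, camera_model, Unreachable, job_done, hold_point_z gives the robot as it stands. Calls block until the motion is done:
- move_to(position, orientation): joint-space move of the TCP to a pose.
- move_l(position, max_speed=0.15, ori=None): straight line of the TCP; ori=None keeps the orientation; max_speed is the mean speed in m/s.
- goto_joints(angles): joint-space move.
- gripper_to(opening, newtons=None): opening from 0.0 (shut) to 1.0 (fully open); newtons is the grip in N (None keeps the last); returns when the fingers have stopped.
- wait(seconds).
- solve_ik(position, orientation): joint angles nearest the present ones, or None.
- get_obs(): the state.
- camera(name): name is "scene" or "top" or "wrist"; returns (picture, depth): 384x512x3 uint8, red, green, blue; 384x512 float32, m along the optical axis (not along the pixel's ray), 0 where there is no reading.
- camera_model(name): a dict with "fx", "fy", "cx", "cy" (pixels), "pose" (4x4, takes a point from camera to world coordinates). Camera axes: x right, y down, z forward; pixel columns grow to the right and rows downward; lengths in m; the calibration is good to about 2 mm. A picture is of the moment at which its call begins: read the wrist's pose just before it. camera_model takes no time and is no camera call; for the wrist camera it gives the pose at the moment of the call.
A pose or a line that the arm cannot do raises Unreachable and nothing moves.
- job_done(): hands the job in, once; it reports no verdict.
The state is a dict: "time_s": time; "joint_positions": joint angles; "dq": joint speeds; "joint_torque": joint torques, N m; "tcp_pos": TCP position; "tool_rot": TCP orientation; "contact_force": force on the tool from outside, world axes, zero at the start; "wrist_torque": the same for the moment, N m; "finger_gap": opening from 0.0 (shut) to 1.0 (fully open).
Only numpy, scipy, OpenCV 4.12 (cv2) and the standard library are available. Lean on these libraries where they do the work, as an engineer would, in place of code of your own. Each camera call takes 0.05 s, during which the arm holds its last target. There are 200 camera calls.

## Working session

There is one attempt and no reset: what is moved stays moved. The work goes in short steps, each a Python script; the robot and the scene stay as the last script left them, time stands still between calls to the robot, and variables do not carry over. Pictures are saved under pics/ and viewed, about 8 in all and at most 12, crops included, and the job is handed in when it is done.

```bash
ls; mkdir -p pics
python3 - <<'E'
from station import *
import cv2,numpy as np
o=get_obs(); print({k:np.round(v,3) for k,v in o.items()},hold_point_z)
for n in("scene","top"):
    p,d=camera(n); np.savez(f"pics/{n}0.npz",p=p,d=d); cv2.imwrite(f"pics/{n}0.png",p[:,:,::-1])
    m=camera_model(n); print(n,m["fx"],m["cx"],m["cy"],np.round(m["pose"],3).tolist())
a=[cv2.imread(f"pics/{n}0.png") for n in("scene","top")]
cv2.imwrite("pics/both0.png",np.vstack(a)[:, :])
E
```

```text
pics
{'time_s': np.float64(0.0), 'joint_positions': array([-1.183,  0.333, -0.065,  1.461,  0.022,  1.35 , -0.089]), 'dq': array([ 0.001,  0.001, -0.   , -0.   , -0.   ,  0.002,  0.001]), 'joint_torque': array([-0.0000e+00, -6.2324e+01,  2.4000e-02, -3.8990e+01, -6.1000e-02,
        4.0000e-02,  0.0000e+00]), 'tcp_pos': array([0.249, 0.573, 0.222]), 'tool_rot': array([-0.   ,  0.204,  0.979, -0.001]), 'contact_force': array([-0.1 , -0.24,  0.67]), 'wrist_torque': array([ 0.011,  0.026, -0.034]), 'finger_gap': np.float64(1.002)} 0.0187
scene 397.8246475248814 254.3883610641829 195.1988493442638 [[-0.358, 0.637, -0.683, 1.239], [0.934, 0.247, -0.259, 0.242], [0.004, -0.73, -0.683, 0.819], [0.0, 0.0, 0.0, 1.0]]
top 478.32903994737717 260.3177665580162 194.13222659167727 [[-0.028, -0.992, 0.123, 0.401], [-1.0, 0.028, -0.003, -0.001], [-0.001, -0.123, -0.992, 1.229], [0.0, 0.0, 0.0, 1.0]]
```

View pics/scene0.png

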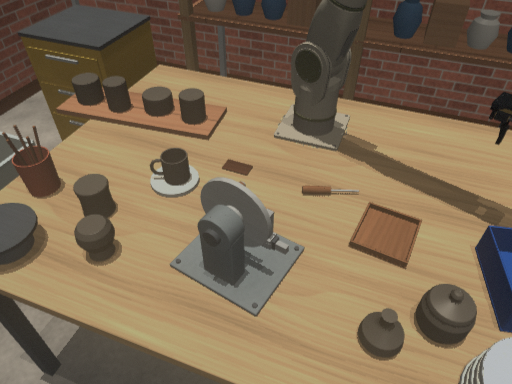

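View pics/top0.png

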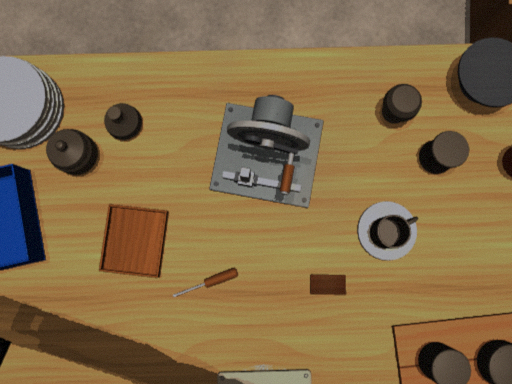

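The top view shows the stand centred near (268,150), the stop at (245,176), the handle at (288,177), the tray at (134,241) on the left, and the mug at (388,232) on the right. I'll enlarge it to measure.

```bash
cat > h.py <<'E'
import numpy as np,cv2
from station import *
def ray(n,u,v,z,m=None):
    m=m or camera_model(n);P=m["pose"]
    d=P[:3,:3]@np.array([(u-m["cx"])/m["fx"],(v-m["cy"])/m["fy"],1]);o=P[:3,3]
    return o+d*(z-o[2])/d[2]
E
python3 - <<'E'
from h import *
z=np.load("pics/top0.npz");p=z["p"]
c=cv2.resize(p[85:220,195:335],None,fx=5.5,fy=4.4*1.25,interpolation=cv2.INTER_CUBIC)[:600*2]
c=cv2.resize(p[95:209,200:330],None,fx=5,fy=5,interpolation=cv2.INTER_CUBIC)
cv2.imwrite("pics/crop1.png",c[:,:,::-1])
for n,u,v,zz in[("stop",245,176,.126),("handle",288,177,.17),("t1",109,206,.024),("t2",168,210,.024),("t3",160,277,.024),("t4",100,271,.024),("saucer",388,231,.01)]: print(n,ray("top",u,v,zz).round(3), z["d"][v,u])
E
```

```text
stop [0.581 0.031 0.126] 1.1196473
handle [ 0.569 -0.067  0.17 ] 1.0911795
t1 [0.531 0.379 0.024] 1.2111614
t2 [0.516 0.23  0.024] 1.237804
t3 [0.35  0.251 0.024] 1.2168759
t4 [0.369 0.4   0.024] 1.1913742
saucer [ 0.448 -0.326  0.01 ] 1.2093632
```

View pics/crop1.png

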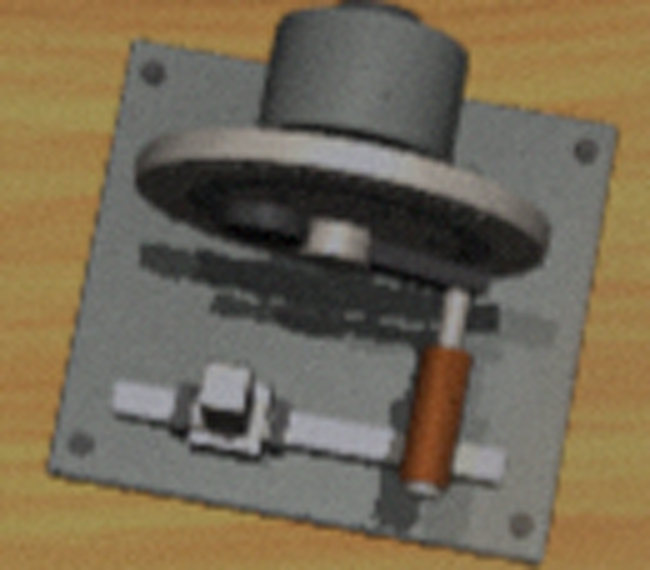

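The crop shows the plate corners at (133,40), (617,128), (543,565) and (48,472). The stop's top face is at about (228,383), and the handle axis runs from (425,485) to (453,350).

Run:
```python
from h import *
f=lambda u,v,z:ray("top",200+u/5-.4,95+v/5-.4,z)
C=np.array([f(u,v,.012) for u,v in[(133,40),(617,128),(543,565),(48,472)]])
print(C.round(4)); ctr=C.mean(0)
print("sides",[np.linalg.norm(C[i]-C[i-1]).round(4) for i in range(4)])
L=np.array([[.117,.13],[.117,-.13],[-.117,-.13],[-.117,.13]])
A=C[:,:2]-ctr[:2]
yaw=np.arctan2((L[:,0]*A[:,1]-L[:,1]*A[:,0]).sum(),(L*A).sum());print("ctr",ctr,"yaw",yaw)
R=np.array([[np.cos(yaw),-np.sin(yaw)],[np.sin(yaw),np.cos(yaw)]])
print("stop pred",ctr[:2]+R@[-.075,.04],"meas",f(228,383,.126))
for z in(.15,.17,.19):
  h=[(R.T@(f(u,v,z)[:2]-ctr[:2])).round(4) for u,v in[(425,487),(453,348)]]; print(z,h)
p=np.load("pics/top0.npz");d=p["d"]; m=camera_model("top")
def px(u,v):
  q=np.array([(u-m["cx"])/m["fx"],(v-m["cy"])/m["fy"],1])*d[v,u]; return m["pose"][:3,:3]@q+m["pose"][:3,3]
for u,v in[(287,175),(287,180),(288,172),(245,171),(244,170),(246,172)]: 
  w=px(u,v);print(w.round(4),(R.T@(w[:2]-ctr[:2])).round(4))
```

```text
[[ 0.7963  0.0785  0.012 ]
 [ 0.7417 -0.1736  0.012 ]
 [ 0.5135 -0.1257  0.012 ]
 [ 0.5686  0.1265  0.012 ]]
sides [np.float64(0.2328), np.float64(0.2579), np.float64(0.2332), np.float64(0.2581)]
ctr [ 0.65504062 -0.02359015  0.012     ] yaw -0.21113602068253237
stop pred [0.59008894 0.0312394 ] meas [0.59247616 0.02976322 0.126     ]
0.15 [array([-0.1071, -0.0595]), array([-0.0416, -0.0608])]
0.17 [array([-0.1098, -0.059 ]), array([-0.0455, -0.0603])]
0.19 [array([-0.1125, -0.0585]), array([-0.0494, -0.0597])]
[ 0.5766 -0.0661  0.1516] [-0.0678 -0.058 ]
[ 0.5649 -0.0656  0.1523] [-0.0793 -0.06  ]
[ 0.5828 -0.0684  0.1554] [-0.0613 -0.0589]
[0.5929 0.0302 0.1264] [-0.072   0.0396]
[0.595  0.0324 0.1282] [-0.0704  0.0422]
[0.5904 0.0279 0.1269] [-0.074   0.0368]
```

Stand: hub at (0.655, -0.024), yaw -0.211, and the stop, handle and plate size all agree with the given dimensions. The crank starts near -0.44. Next I grasp the post.

```bash
cat >> h.py <<'E'
HUB=np.array([.655,-.0236,.170]);YAW=-.211
Rz=lambda a:np.array([[np.cos(a),-np.sin(a),0],[np.sin(a),np.cos(a),0],[0,0,1]])
def down(phi): a=(phi+np.pi)/2; return [0,np.cos(a),np.sin(a),0]
Q=down(YAW)
def st(): o=get_obs(); print("t%.2f"%o["time_s"],o["tcp_pos"].round(4),"F",o["contact_force"].round(2),"gap %.3f"%o["finger_gap"]); return o
E
python3 - <<'E'
from h import *
move_to([.591,.0305,.30],Q); st()
move_l([.591,.0305,.110-hold_point_z],.15); st()
gripper_to(0,40); st()
p,d=camera("scene"); cv2.imwrite("pics/grasp.png",cv2.resize(p[120:320,140:340],None,fx=3,fy=3)[:,:,::-1])
E
```

```text
t2.40 [0.5909 0.0317 0.2998] F [-0.89 -0.12  0.63] gap 1.000
t3.94 [0.5915 0.0305 0.0921] F [0.27 0.43 0.32] gap 1.002
t5.01 [0.5909 0.0305 0.0912] F [ 0.67  0.1  -0.34] gap 0.252
```

View pics/grasp.png

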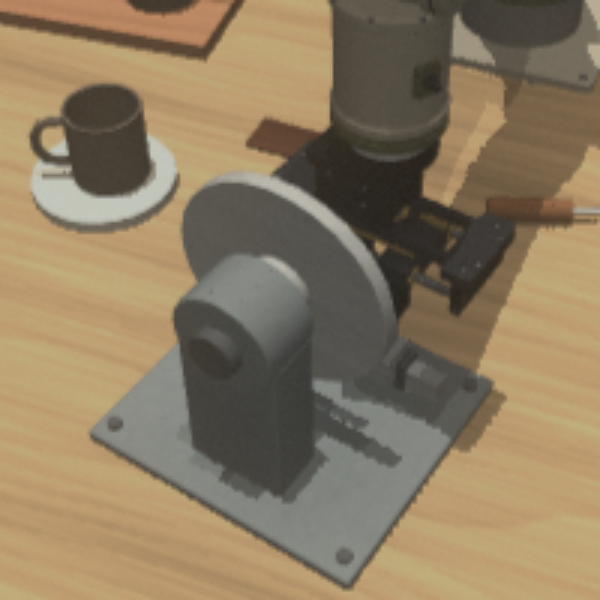

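The jaws stopped at a 22 mm gap, so the post is gripped, and the handle is untouched. Now I pull it up and place it.

Run:
```python
from h import *
o=get_obs()["tcp_pos"]
move_l([o[0],o[1],o[2]+.03],.05); st()
move_l([o[0],o[1],.27],.2); st()
q=down(-.126)
move_to([.4415,.315,.2],q); st()
move_l([.4415,.315,.090],.15); move_l([.4415,.315,.0825],.04); st()
gripper_to(.7); move_l([.4415,.315,.21],.2); st()
p,d=camera("scene"); cv2.imwrite("pics/placed.png",cv2.resize(p[100:320,190:450],None,fx=2.5,fy=2.5)[:,:,::-1])
```

```text
t5.81 [0.5908 0.0306 0.1212] F [ 0.04  0.82 -1.39] gap 0.255
t6.70 [0.5904 0.0306 0.2685] F [-0.56  0.06 -2.93] gap 0.247
t7.95 [0.4428 0.3136 0.2002] F [ 0.64 -0.47 -1.  ] gap 0.252
t9.17 [0.4414 0.315  0.0825] F [ 0.05 -0.24 -1.38] gap 0.251
t10.88 [0.441  0.3147 0.2088] F [ 1.03  0.08 -0.61] gap 0.699
```

View pics/placed.png

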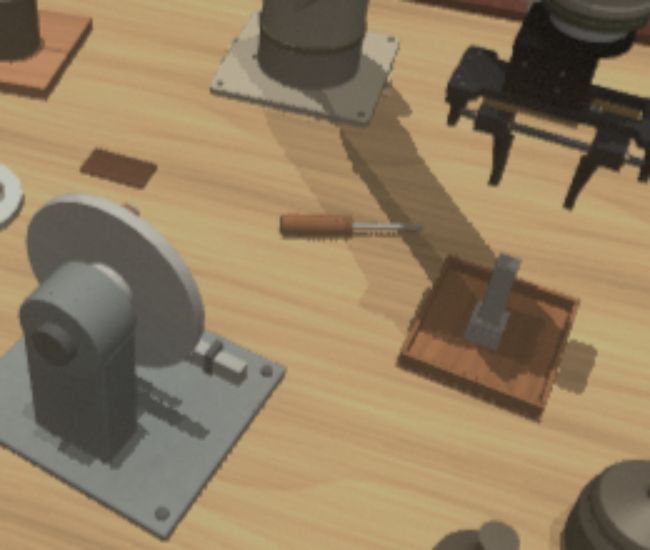

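The post stands upright in the tray. Now the handle.

```bash
cat >> h.py <<'E'
def hp(th,R=.065,x=-.077,c=(0,0)): # tcp for crank angle
    return HUB+Rz(YAW)@[x,-R*np.cos(th)+c[0],R*np.sin(th)+c[1]]-[0,0,hold_point_z]
E
python3 - <<'E'
from h import *
th=-.44; p=hp(th)
move_to([p[0],p[1],.30],Q); st()
move_l([p[0],p[1],.20],.15);wait(.3)
F=[]
for i in range(5): wait(.05);F.append(get_obs()["contact_force"])
np.save("tare.npy",np.mean(F,0)); print(np.mean(F,0),np.std(F,0))
move_l(p,.12); st()
gripper_to(0,30); wait(.2); st()
p,d=camera("top"); cv2.imwrite("pics/h.png",cv2.resize(p[85:215,195:345],None,fx=4,fy=4)[:,:,::-1])
E
```

```text
t12.45 [ 0.5674 -0.0633  0.2994] F [ 0.34 -0.07 -0.8 ] gap 0.703
[0.07599959 0.14346107 0.33620369] [0.43437213 0.64993954 0.43662636]
t14.60 [ 0.5678 -0.0651  0.1243] F [ 0.21 -0.01  0.62] gap 0.701
t15.53 [ 0.5676 -0.0642  0.1238] F [-0.18  4.2   3.08] gap 0.267
```

View pics/h.png

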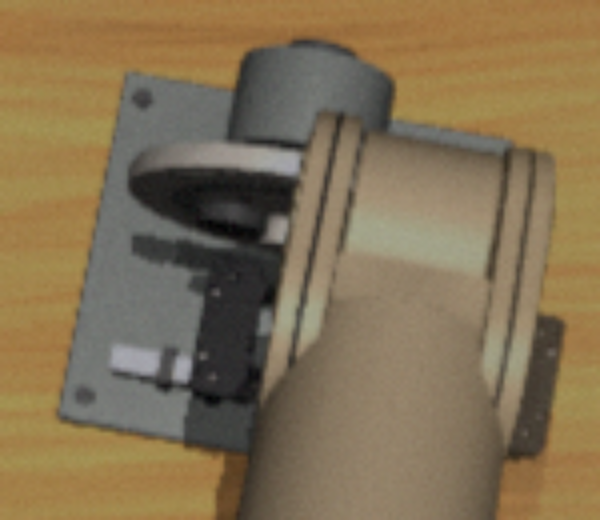

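Handle gripped (gap 23 mm). A short trial turn first.

```bash
cat >> h.py <<'E'
def turn(ths,speed=.05,n=4,f="log.txt",**k):
    T=np.load("tare.npy")
    for th in ths:
        move_l(hp(th,**k),speed)
        F=[];P=[]
        for i in range(n):
            o=get_obs();F.append(o["contact_force"]);P.append(o["tcp_pos"]);wait(.02)
        F=Rz(-YAW)@(np.mean(F,0)-T);P=np.mean(P,0)
        L=Rz(-YAW)@(P+[0,0,hold_point_z]-HUB); a=np.arctan2(L[2],-L[1])
        t=np.array([np.sin(a),np.cos(a)]);r=np.array([-np.cos(a),np.sin(a)])
        row=[o["time_s"],th,a,np.hypot(L[1],L[2]),-F[1:]@t,-F[1:]@r,F[0]]
        print(*["%.3f"%x for x in row]); open(f,"a").write(" ".join(map(str,row))+"\n")
E
python3 - <<'E'
from h import *
turn(np.arange(-.3,.31,.2))
E
```

```text
15.967 -0.300 -0.293 0.064 -6.312 7.218 -4.305
16.442 -0.100 -0.090 0.064 -8.227 6.811 -3.742
16.917 0.100 0.113 0.064 -8.117 5.813 -3.333
17.392 0.300 0.316 0.063 -8.355 5.250 -2.208
```

The resting reading has the wrong sign, probably because settling relaxes or overshoots against dry friction. I'll compare tiny slow steps and the force trace after stopping.

Run:
```python
from h import *
T=np.load("tare.npy")
def rd():
    o=get_obs();F=Rz(-YAW)@(o["contact_force"]-T);L=Rz(-YAW)@(o["tcp_pos"]+[0,0,hold_point_z]-HUB);a=np.arctan2(L[2],-L[1])
    return "t%.3f a%.4f T%.2f R%.2f X%.2f v%.3f"%(o["time_s"],a,-F[1]*np.sin(a)-F[2]*np.cos(a),F[1]*np.cos(a)-F[2]*np.sin(a),F[0],np.abs(o["dq"]).max())
print(rd())
for th in np.arange(.33,.56,.03):
    move_l(hp(th),.03); print(th.round(2),rd())
for i in range(4): wait(.03);print(rd())
move_l(hp(.7),.05)
for i in range(6): print(rd());wait(.01)
```

```text
t17.408 a0.3158 T-8.08 R5.76 X-1.95 v0.002
0.33 t17.658 a0.3372 T-2.12 R7.17 X-0.06 v0.002
0.36 t17.908 a0.3643 T-0.90 R7.03 X0.73 v0.002
0.39 t18.158 a0.3937 T-0.68 R8.30 X0.59 v0.001
0.42 t18.408 a0.4236 T0.33 R7.68 X1.70 v0.002
0.45 t18.658 a0.4538 T0.29 R9.30 X1.81 v0.002
0.48 t18.908 a0.4842 T-0.27 R8.67 X1.59 v0.001
0.51 t19.158 a0.5141 T0.57 R8.25 X1.68 v0.001
0.54 t19.408 a0.5438 T-0.49 R8.26 X1.70 v0.003
t19.442 a0.5437 T-0.04 R8.56 X1.83 v0.002
t19.475 a0.5439 T1.50 R8.67 X2.10 v0.002
t19.508 a0.5444 T1.00 R9.39 X2.53 v0.002
t19.542 a0.5436 T0.05 R7.51 X1.50 v0.002
t19.900 a0.7175 T-5.49 R6.88 X1.83 v0.003
t19.908 a0.7180 T-4.43 R6.63 X-0.36 v0.002
t19.917 a0.7179 T-4.97 R6.59 X0.19 v0.002
t19.925 a0.7176 T-5.32 R7.19 X0.45 v0.001
t19.933 a0.7173 T-4.57 R7.21 X0.16 v0.003
t19.942 a0.7175 T-5.24 R6.47 X0.38 v0.002
```

The arm's inertia overshoots at the end of quick moves, so slow, longer chords should leave the true moving push. Trying that.

Run:
```python
from h import *
turn([.95,1.2],.02,f="slow.txt"); turn([1.35],.011,f="slow.txt")
```

```text
20.958 0.950 0.945 0.064 1.963 11.146 5.075
21.983 1.200 1.186 0.064 3.110 13.041 5.205
23.083 1.350 1.322 0.064 4.144 11.498 5.105
```

Sensible now: positive push, growing smoothly. I'll continue round, with a slightly smaller radius to unload the radial force.

Run:
```python
from h import *
turn(np.arange(1.65,5.0,.3),.02,n=5,f="slow.txt",R=.0642,c=(0,-.0005))
```

```text
24.283 1.650 1.633 0.064 5.502 -0.342 -1.765
25.475 1.950 1.936 0.065 6.762 -3.637 -4.382
26.667 2.250 2.241 0.065 7.523 -5.231 -5.121
27.858 2.550 2.542 0.066 8.863 -4.232 -5.903
29.050 2.850 2.838 0.066 8.965 -3.365 -5.924
30.242 3.150 3.130 0.066 9.265 -2.455 -5.758
31.433 3.450 -2.865 0.067 9.591 -1.674 -5.201
32.625 3.750 -2.579 0.067 9.656 -1.703 -4.308
33.817 4.050 -2.295 0.067 9.143 -3.560 -2.404
35.008 4.350 -2.003 0.066 8.609 -8.932 0.813
36.200 4.650 -1.689 0.066 6.756 -14.534 4.901
37.392 4.950 -1.361 0.065 5.177 -13.424 4.654
```

```bash
cat > fit.py <<'E'
from h import *
from scipy.optimize import least_squares
def load(f):
    D=np.loadtxt(f); a,r=D[:,2],D[:,3]; P=np.c_[-r*np.cos(a),r*np.sin(a)]
    return D,P
def circ(P): return least_squares(lambda c:np.hypot(*(P-c[:2]).T)-.065,[0,0]).x
def proj(D,P,c):
    a=D[:,2]; F=D[:,4:5]*np.c_[np.sin(a),np.cos(a)]+D[:,5:6]*np.c_[-np.cos(a),np.sin(a)]
    q=P-c; b=np.arctan2(q[:,1],-q[:,0]); return b,(F*np.c_[np.sin(b),np.cos(b)]).sum(1)
def sfit(b,T,sg=None):
    s=np.ones_like(b) if sg is None else sg
    A=np.c_[s,np.cos(b),np.sin(b)]; x,*_=np.linalg.lstsq(A,T,rcond=None)
    d=np.arctan2(-x[2],x[1]); print("fric %.2f amp %.2f theta* %.3f"%(x[0],np.hypot(x[1],x[2]),-np.pi/2-d),"res",(T-A@x).round(2)); return -np.pi/2-d
E
python3 - <<'E'
from fit import *
D,P=load("slow.txt");c=circ(P);print(c);sfit(*proj(D,P,c));sfit(*proj(D,P,c*0))
E
```

```text
[ 0.00143036 -0.0007574 ]
fric 5.80 amp 4.04 theta* -4.499 res [-0.68 -0.15  0.43  0.39  0.36 -0.1   0.26 -0.37 -0.49 -0.25  0.07  0.14
  0.57  0.02 -0.21]
fric 5.57 amp 4.28 theta* -4.538 res [-0.54 -0.19  0.33  0.41  0.38 -0.08  0.23 -0.41 -0.52 -0.24  0.12  0.22
  0.59 -0.05 -0.25]
```

Run:
```python
from fit import *
turn(np.arange(4.65,1.3,-.3),.02,n=5,f="back.txt",c=(.0014,-.0008))
D,P=load("slow.txt");E,S=load("back.txt");c=circ(np.r_[P,S]);print(c)
b,T=proj(D,P,c);b2,T2=proj(E,S,c)
sfit(b,T);sfit(b2,T2,-np.ones_like(b2))
sfit(np.r_[b,b2],np.r_[T,T2],np.r_[0*b+1,0*b2-1])
```

```text
38.667 4.650 -1.634 0.066 -5.770 -6.866 1.117
39.875 4.350 -1.954 0.066 -1.935 -5.727 -0.498
41.083 4.050 -2.248 0.067 0.072 -5.321 -3.731
42.292 3.750 -2.546 0.067 -1.771 -4.739 -4.284
43.500 3.450 -2.841 0.067 -1.427 -2.701 -5.580
44.708 3.150 -3.135 0.066 -0.932 -2.186 -5.772
45.917 2.850 2.854 0.066 -1.344 -1.116 -6.107
47.125 2.550 2.559 0.066 -2.606 1.109 -5.521
48.333 2.250 2.271 0.065 -2.262 1.194 -5.170
49.542 1.950 1.979 0.065 -5.635 3.775 -3.095
50.750 1.650 1.688 0.064 -6.568 5.495 -2.915
51.958 1.350 1.399 0.064 -7.883 3.630 -4.083
[ 0.00145177 -0.00076334]
fric 5.80 amp 4.03 theta* -4.498 res [-0.68 -0.15  0.43  0.39  0.36 -0.1   0.26 -0.37 -0.49 -0.25  0.07  0.14
  0.57  0.02 -0.21]
fric 5.72 amp 5.13 theta* -4.478 res [-1.3   0.97  1.82 -0.83 -0.84 -0.23 -0.05 -0.29  1.3  -0.58  0.    0.03]
fric 5.55 amp 4.55 theta* -4.501 res [-0.05  0.38  0.91  0.72  0.53 -0.08  0.15 -0.57 -0.74 -0.51 -0.16 -0.02
  0.52  0.12  0.06 -1.21  1.22  2.17 -0.42 -0.42  0.15  0.23 -0.15  1.28
 -0.77 -0.35 -0.47]
```

Forward (1.785), backward (1.805) and combined (1.782) fits agree. I'll move to 1.785 and check.

Run:
```python
from h import *
c=np.array([.00145,-.00076]);cmd=1.785
def ang():
    o=st();L=Rz(-YAW)@(o["tcp_pos"]+[0,0,hold_point_z]-HUB);a=np.arctan2(L[2]-c[1],-(L[1]-c[0]));print("angle %.4f"%a);return a
move_l(hp(1.6,c=c),.02)
for i in range(3):
    move_l(hp(cmd,c=c),.02); wait(.2); a=ang()
    if abs(a-1.785)<.01: break
    cmd+=1.785-a
p,d=camera("top");q,_=camera("scene")
cv2.imwrite("pics/end.png",np.vstack([p[60:300,90:460],q[100:300,110:480]])[:,:,::-1])
wait(.5);ang()
```

```text
t53.89 [0.5824 0.005  0.2145] F [-7.68 -3.73  1.58] gap 0.263
angle 1.7453
t54.37 [0.583  0.0074 0.214 ] F [-8.63 -2.24  0.44] gap 0.268
angle 1.7848
t54.97 [0.5829 0.0074 0.2139] F [-8.32 -3.24  0.98] gap 0.265
angle 1.7850
```

View pics/end.png

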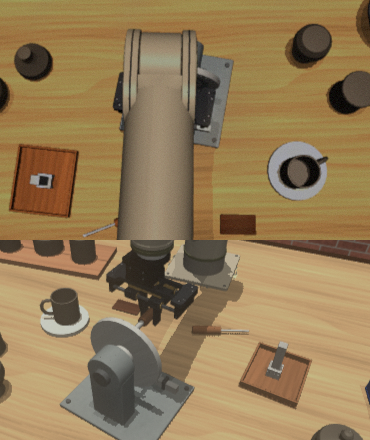

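The last picture shows the post in the tray (about (42,180) in the upper view), the mug still in its place, and the handle in the gripper near the top of its circle.

```bash
python3 -c "
from h import *
st();print(job_done())"
```

```text
t54.97 [0.5829 0.0074 0.2139] F [-8.32 -3.24  0.98] gap 0.265
the job is handed in; nothing more can be done
None
```

The stop post is in the tray, and the gripper is holding the wheel still with what I felt as its heavy side straight down. I handed the job in at 55 s of the 72 s.

- **Stop post:** I pulled it straight up off the rail and stood it upright in the tray. The last picture shows it there, with the mug still where it was.
- **Finding the heavy side:** I turned the handle slowly about two thirds of a turn forward and about half a turn back. The forward readings put the heavy side down at a crank angle of 1.785 rad, the backward ones at 1.805 rad, and both together at 1.782 rad.
- **Holding:** I finished at 1.785 rad. Half a second later the angle still read 1.785 rad, with the handle gripped at a 23 mm gap.

**Checks that disagreed:**
- My first quick readings had the wrong sign because the arm overshot when it stopped, so I left them out and used only slow moves.
- The backward readings scatter more, by up to 1.8 N, than the forward ones at 0.7 N.
- The fitted weight effect (4.0 to 5.1 N at the handle) and friction (about 5.7 N) come out lower than your figures of about 4.9 N and 6.9 N.
- The spindle axis turned out about 1.6 mm from where the camera put it. I corrected for that in the fits and in the final angle.

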